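# Dock a sealed float logger battery end down

### The job

The white float logger lying among the soldering things looks alike at both ends, but its heavy battery pack, with the charging contact, sits in only one of them: lift it well clear of the bench by the rubber band round its middle, see which end is heavy, then lay it down on the bench again and let go. Take it afresh so that you can stand it battery end down in the charging stand, and lower it in gently until it is fully home and stands there by itself. Leave the solder spool, the tip-cleaner pot, the phone and the flux jar where they are.

Things in the scene. Friction and masses are not known exactly. Their poses are not given: they have to be found in the camera images.
- logger_mid (a point): Float logger, lying: white tube 34 mm across; black hexagonal end caps, 42 mm across flats, 26 mm long, alike; 190 mm long overall, about 0.45 kg. The rubber band round its middle is a proud round ring, 41 mm across and 6 mm wide. This point: middle of the tube, on its axis, 21 mm above the bench when lying. x: along the tube (does not tell which end is heavy); z: up at the start.
- logger: The same logger; origin under its middle as it lies at the start. Inside, the 0.28 kg battery pack has its centre 44 mm from the middle, towards one end, differently from run to run. Gripped across the band, it turns freely between the pads and the heavy end dips; gripped on the tube, it is held stiffly. Each cap has an open bore 23 mm wide in its end face.
- dock_seat (a point): Grey charging stand, fixed. This point: middle of its sleeve's floor, 16 mm above the bench. x: towards the back plate; z: up. The sleeve is square, 53 mm wide inside; back plate 123 mm and side cheeks 111 mm high above the bench, their top 15 mm flared outwards to 72 mm; front open but for a lip 8 mm above the floor. The logger stands in it upright on an end face, its middle 95 mm above this point.
- dock: The same charging stand as a whole: foot 125 x 100 mm, 16 mm thick, reaching 55 mm behind and 71 mm in front of the sleeve's middle. Origin on the bench under the sleeve's middle, x towards the back plate.
- dock_pin (a joint): Brass pin, 7 mm thick, sprung (about 2 N), upright in the middle of the stand's floor, 10 mm tall when free; 0 when up, at most 9 mm down. It enters the bore of the cap set over it. Battery end down and home, the pack's contact holds it about 4 mm (0.004) down; light end down it stays near 0.
- spool: Reel of solder standing on a flange, 58 mm across and 48 mm high; origin at the middle of its underside. Leave alone.
- pot: Tip-cleaner pot of dark metal with brass wool, 64 mm across and 48 mm high; origin at the middle of its underside. Leave alone.
- phone: Smartphone lying flat, 148 x 72 x 8.5 mm, long side along its x; origin at the middle of its underside. Leave alone.
- jar: Small amber flux jar with black lid, 44 mm across and 34 mm high; origin at the middle of its underside. Leave alone.

How it is judged:
By the outcome, as a careful person would: the job done as asked, in the order asked, and still so for the second after the job is handed in, with the robot touching nothing.
It also fails if it takes over 58 s, if anything falls off the work surface, if the arm or the gripper's body presses on something with over 40 N, if the wrist force passes 120 N, or if a joint passes its speed limit or range.

### The arm

A 7-joint arm with a two-finger parallel gripper is mounted at the origin on the work surface. World frame = base frame: x ahead of the robot, y to its left, z up, the work surface at z = 0. Lengths are in m, angles in rad, forces in N, time in s.
With the tool pointing down it reaches from about 0.425 to 1.025 m from the base axis. Payload 9.4 kg.
Tool frame: the origin (TCP) lies midway between the tips of the shut fingers; the grasp point (between the pads) lies 19 mm behind it (r.grasp_offset is the distance from the TCP to the grasp point, in m); z points along the fingers, y is the line along which they close (so a half turn about z gives the same grasp; the last joint's range is limited). The gripper opens to 93 mm and grips with 3 to 60 N. Pads are 15 mm wide; open, the fingers measure 128 mm over their backs; the gripper's body (75 mm by 188 mm) begins 65 mm behind the grasp point.
Start: joints at [-1.268, 0.599, -0.003, 1.599, 0.002, 0.943, -0.08], TCP at [0.269, 0.673, 0.185] pointing down, gripper open.
Joint ranges: [-2.57, 2.57], [-0.35, 1.97], [-1.29, 1.29], [0.11, 2.56], [-1.05, 4.19], [0.11, 1.86], [-2.63, 2.63]. Speed limits (rad/s): [2.22, 2.22, 3.01, 3.01, 3.14, 3.14, 3.14].

### API

Orientations are given as a rotation vector (axis times angle).
In Python, from station import monitor, camera, camera_model, finish_job, r gives the robot as it stands. The module is installed in compiled form; this text tells all that it offers.
- The arm moves only by the tool step_arm, never from a script. Its argument "increments" is a list of rows, each a list of 3 entries, a list of its own where there are three numbers: the opening, from -1 (shut) to 1 (fully open), then the shift along the tool's x, y, z normalised to -1 to 1, where 1 is 0.4 m, then the turn about the tool's z normalised to -1 to 1, where 1 is 0.5 rad. A call has 1 to 10 rows; each row is the pose to reach, as a shift and turn from the pose commanded when the call began, along the tool's axes at that moment; what a row does not reach only later rows make up. A row lasts 1/12 s, in which the tool goes at most 41.7 mm and 7.16 degrees, less where a joint would pass 70% of its speed; a pose out of reach is approached as far as the arm can. A call with a number of a shift or a turn outside -1 to 1 is refused whole. A call with a gripper value outside its range is refused whole. The fingers move at their own pace and stop on an object; "force" is the grip in N (left out, the last holds). Time passes only in rows, so rows that repeat a pose let the fingers close. It gives the time, the measured TCP pose, the force, the opening and the grip force at its end, in the units of the state.
- monitor.read_state(): the state, without advancing time (a new reading comes with each control period).
- camera(name): name is "scene" or "side" or "wrist"; returns the picture (384x512x3 uint8, blue, green, red); there is no depth.
- camera_model(name): a dict with "fx", "fy", "cx", "cy" (pixels), "origin" and "attitude" of the camera in the world. Camera axes: x right, y up, looking along -z (the intrinsics and any distortion apply to the point x, -y, -z); pixel columns grow to the right and rows downward; lengths in m; the calibration is good to about 2 mm. The wrist camera is an equidistant fisheye: a pixel r from the principal point sees the ray r / f radians off the axis. A picture is of the moment at which its call begins: read the wrist's pose just before it. camera_model takes no time and is no camera call; for the wrist camera it gives the pose at the moment of the call.
- finish_job(): hands the job in; it is judged then, once.
The state is a dict: "time_s": time; "joints": joint angles; "joint_vel": joint speeds; "joint_efforts": joint torques, N m; "eef_pos": TCP position; "eef_rot": TCP orientation; "wrist_force": force on the tool from outside, world axes, zero at the start; "moment": the same for the moment, N m; "finger_gap": opening from 0.0 (shut) to 1.0 (fully open); "grasp_force": force on a finger pad.
Only numpy, scipy, OpenCV 4.12 (cv2) and the standard library are available. Lean on these libraries where they do the work, as an engineer would, in place of code of your own. Each camera call takes 0.05 s, during which the arm holds its last target. There are 200 camera calls.

## Working session

There is one attempt and no reset: what is moved stays moved. The work goes in short steps, Python scripts to look and compute and a tool call to move; the robot and the scene stay as the last step left them, time stands still between calls to the robot, and variables do not carry over. Pictures are saved under pics/ and viewed, at most 10 in all, crops included, and the job is handed in when it is done.

Besides the shell and the picture viewer there is one more tool, called after "Call:" as name(argument=value, ...), one argument or row to a line, values as JSON. step_arm: Moves the arm, as the interface text tells. Its arguments: {"type":"object","properties":{"increments":{"type":"array","items":{"type":"array"}},"force":{"type":"number"}},"required":["increments"]}

```bash
mkdir -p pics; cat > h.py <<'E'
import numpy as np, cv2
from scipy.spatial.transform import Rotation as R
from station import monitor, camera, camera_model, finish_job, r
def ray(m,u,v):
    A=np.array(m["attitude"],float)
    A=A if A.shape==(3,3) else R.from_rotvec(A).as_matrix()
    return np.array(m["origin"]),A
def pix2plane(name,m,u,v,z):
    o,A=ray(m,u,v)
    x=(u-m["cx"])/m["fx"];y=(v-m["cy"])/m["fy"]
    if name=="wrist":
        t=np.hypot(x,y);s=np.sin(t)/t if t>1e-9 else 1.;d=np.array([x*s,-y*s,-np.cos(t)])
    else: d=np.array([x,-y,-1.])
    d=A@d
    return o+d*(z-o[2])/d[2]
def proj(name,m,p):
    o,A=ray(m,0,0);q=A.T@(np.array(p)-o);a=np.array([q[0],-q[1],-q[2]])
    if name=="wrist":
        rr=np.hypot(a[0],a[1]);t=np.arctan2(rr,a[2]);x,y=a[:2]/max(rr,1e-9)*t
    else:x,y=a[:2]/a[2]
    return m["cx"]+m["fx"]*x,m["cy"]+m["fy"]*y
E
python3 - <<'E'
from h import *
print(monitor.read_state(), r.grasp_offset)
ms=[]
for n in ("scene","side","wrist"):
    m=camera_model(n);print(n,m)
    cv2.imwrite(f"pics/{n}0.png",camera(n))
a=[cv2.imread(f"pics/{n}0.png") for n in("scene","side")]
cv2.imwrite("pics/both0.png",cv2.resize(np.vstack(a),None,fx=.78,fy=.78))
E
```

```text
{'time_s': 0.0, 'joints': array([-1.26773112,  0.60012555, -0.00251434,  1.60010778,  0.00177476,
        0.94287374, -0.07979537]), 'joint_vel': array([ 1.69248823e-03,  7.56496104e-06,  7.18559507e-04,  1.31776614e-03,
       -1.50119462e-03,  7.58066356e-04, -4.11042000e-05]), 'joint_efforts': array([ 9.57095908e-04, -7.65039253e+01,  1.49756592e+00, -2.52368689e+01,
       -5.24449325e-02,  1.66767725e-02,  1.15121838e-04]), 'eef_pos': array([0.26859666, 0.67284924, 0.18376799]), 'eef_rot': array([-5.92889150e-01, -3.08498447e+00,  2.36340087e-03]), 'wrist_force': array([ 0.10729958, -0.22654385, -0.53857816]), 'moment': array([ 0.01008054, -0.02834947,  0.06788092]), 'grasp_force': 0.0, 'finger_gap': 0.9986375660610236} 0.0188
scene {'fx': 403.85686646275474, 'fy': 403.85686646275474, 'cx': 252.55961116287142, 'cy': 189.61319665336381, 'origin': array([1.09980432, 0.31437421, 0.91054349]), 'attitude': array([0.35592427, 0.62157992, 2.05919751])}
side {'fx': 375.93991648605964, 'fy': 375.93991648605964, 'cx': 249.53955982292374, 'cy': 184.82820010794495, 'origin': array([ 0.04362235, -0.58875248,  0.65438175]), 'attitude': array([ 0.89702234, -0.35144669, -0.72551233])}
wrist {'fx': 297.3186396354542, 'fy': 297.3186396354542, 'cx': 254.93712034334928, 'cy': 189.45831379465605, 'origin': array([0.205846  , 0.69918687, 0.38393053]), 'attitude': array([-0.22354169, -0.14948455,  1.18493029])}
```

View pics/scene0.png

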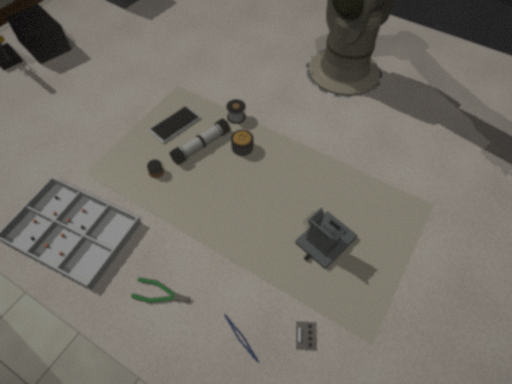

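View pics/side0.png

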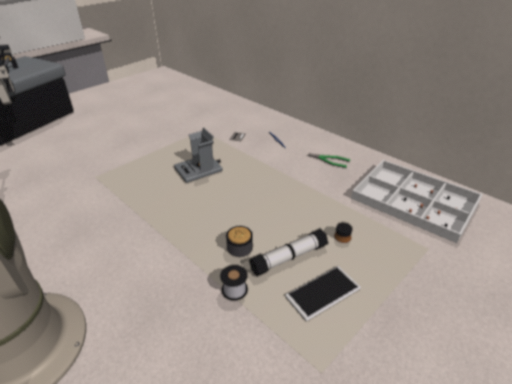

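The scene view shows the logger from about (179,155) to (222,127), with the band in the middle. The pot is at (242,142), the spool at (236,110), the phone at (175,124), the jar at (155,168) and the dock at (325,238). The side view shows the logger from (260,262) to (320,240) and the dock at (198,160).

```bash
python3 - <<'E'
from h import *
ms=camera_model("scene");md=camera_model("side")
P=lambda n,u,v,z:pix2plane(n,ms if n=="scene" else md,u,v,z).round(3)
print("log",P("scene",179,155,.021),P("scene",222,127,.021),P("side",260,262,.021),P("side",320,240,.021))
print("pot",P("scene",242,137,.048),P("side",239,234,.048))
print("spool",P("scene",236,104,.048),P("side",234,272,.048))
print("jar",P("scene",154,164,.034),P("side",344,228,.034))
print("phone",P("scene",175,123,.008),P("side",322,291,.008))
for n,m in(("scene",ms),("side",md)):
    im=cv2.imread(f"pics/{n}0.png")
    c=(325,238) if n=="scene" else (198,158)
    s=cv2.resize(im[c[1]-45:c[1]+45,c[0]-50:c[0]+50],(500,450),interpolation=cv2.INTER_CUBIC)
    cv2.imwrite(f"pics/d_{n}.png",s)
cv2.imwrite("pics/dock.png",cv2.resize(np.hstack([cv2.imread("pics/d_scene.png"),cv2.imread("pics/d_side.png")]),(800,360)))
E
```

```text
log [ 0.601 -0.232  0.021] [ 0.449 -0.191  0.021] [ 0.457 -0.188  0.021] [ 0.606 -0.241  0.021]
pot [ 0.47  -0.106  0.048] [ 0.467 -0.11   0.048]
spool [ 0.37  -0.192  0.048] [ 0.382 -0.186  0.048]
jar [ 0.67  -0.263  0.034] [ 0.668 -0.265  0.034]
phone [ 0.502 -0.327  0.008] [ 0.499 -0.328  0.008]
```

View pics/dock.png

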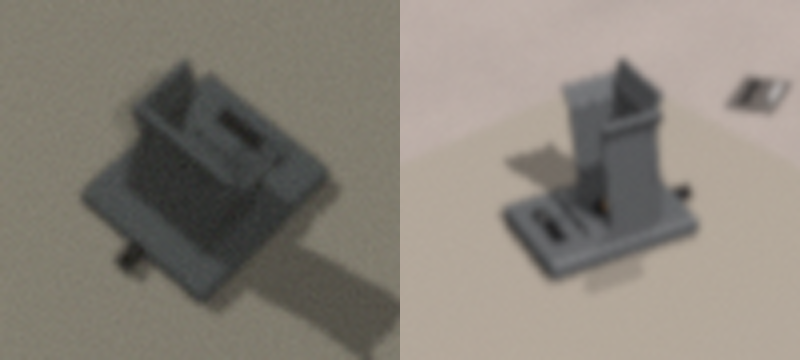

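View pics/wrist0.png

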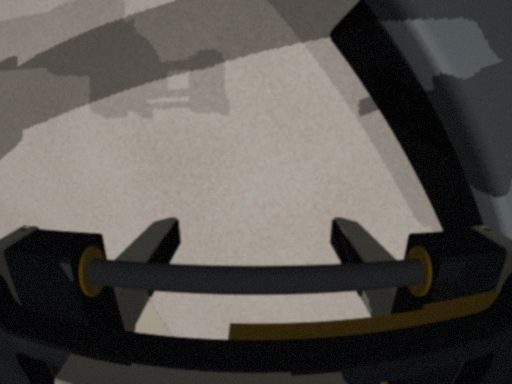

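The dock's open front, with the floor slot, faces the upper right in the scene view and the lower left in the side view. The wrist picture shows the open fingers over bare bench. I'll set out towards the logger.

```bash
python3 - <<'E'
from h import *
ms=camera_model("scene");md=camera_model("side")
def S(u,v,z):return pix2plane("scene",ms,275+u/4,193+v/4,z).round(3)[:2]
def D(u,v,z):return pix2plane("side",md,148+(u-400)/4,113+v/4,z).round(3)[:2]
print("foot scene L,B,R",S(82,195,.016),S(205,297,.016),S(328,172,.016))
print("foot side L,B,R",D(505,212,.016),D(553,268,.016),D(698,225,.016))
E
```

```text
foot scene L,B,R [0.661 0.173] [0.681 0.267] [0.565 0.295]
foot side L,B,R [0.556 0.28 ] [0.537 0.192] [0.649 0.159]
```

Call:
step_arm(
  increments=[
    [1, [-0.812, -0.483, 0], 0],
    [1, [-0.812, -0.483, 0], 0],
    [1, [-0.812, -0.483, 0], 0],
    [1, [-0.812, -0.483, 0], 0],
    [1, [-0.812, -0.483, 0], 0],
    [1, [-0.812, -0.483, 0], 0],
    [1, [-0.812, -0.483, 0], 0],
    [1, [-0.812, -0.483, 0], 0],
    [1, [-0.812, -0.483, 0], 0],
    [1, [-0.812, -0.483, 0], 0],
  ],
)

```text
time_s: 0.98
eef_pos: [0.5046, 0.3647, 0.1847]
eef_rot: [0.608, 3.079, -0.006]
wrist_force: [0.4, -0.9, 0.4]
finger_gap: 1.0
grasp_force: 0.0
```

Call:
step_arm(
  increments=[
    [1, [-0.305, -0.663, 0], 0],
    [1, [-0.305, -0.663, 0], 0],
    [1, [-0.305, -0.663, 0], 0],
    [1, [-0.305, -0.663, 0], 0],
    [1, [-0.305, -0.663, 0], 0],
    [1, [-0.305, -0.663, 0], 0],
    [1, [-0.305, -0.663, 0], 0],
    [1, [-0.305, -0.663, 0], 0],
    [1, [-0.305, -0.663, 0], 0],
  ],
)

```text
time_s: 1.73
eef_pos: [0.5139, 0.0792, 0.1848]
eef_rot: [0.601, 3.083, -0.001]
wrist_force: [0.4, 0.5, 0.4]
finger_gap: 0.999
grasp_force: 0.0
```

Call:
step_arm(
  increments=[
    [1, [-0.305, -0.663, 0], -0.1],
    [1, [-0.305, -0.663, 0], -0.14],
    [1, [-0.305, -0.663, 0], -0.14],
    [1, [-0.305, -0.663, 0], -0.14],
    [1, [-0.305, -0.663, 0], -0.14],
    [1, [-0.305, -0.663, 0], -0.14],
    [1, [-0.305, -0.663, 0], -0.14],
    [1, [-0.305, -0.663, 0], -0.14],
    [1, [-0.305, -0.663, 0], -0.14],
  ],
)

```text
time_s: 2.48
eef_pos: [0.5291, -0.2107, 0.1843]
eef_rot: [-0.489, -3.103, 0.0]
wrist_force: [-0.2, 1.6, 0.1]
finger_gap: 1.0
grasp_force: 0.0
```

```bash
python3 - <<'E'
from h import *
s=monitor.read_state();m=camera_model("wrist");im=camera("wrist");cv2.imwrite("pics/w1.png",im)
T=R.from_rotvec(s["eef_rot"]).as_matrix();p=s["eef_pos"]
for sy in(-1,1):
    for z in(0,-.019,-.04,-.065,-.084): print(sy,z,np.round(proj("wrist",m,p+T@[0,sy*.0465,z])))
for q in [(.449,-.191,.021),(.601,-.235,.021),(.528,-.213,.041)]: print(np.round(proj("wrist",m,q)))
E
```

```text
-1 0 [189. 211.]
-1 -0.019 [184. 220.]
-1 -0.04 [176. 232.]
-1 -0.065 [164. 251.]
-1 -0.084 [153. 268.]
1 0 [318. 211.]
1 -0.019 [324. 220.]
1 -0.04 [332. 233.]
1 -0.065 [343. 251.]
1 -0.084 [354. 269.]
[249. 102.]
[254. 226.]
[252. 172.]
```

View pics/w1.png

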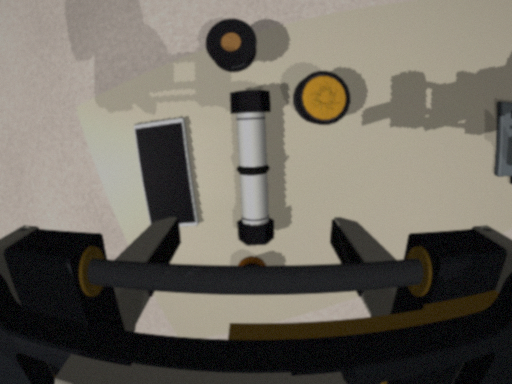

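The wrist view shows the logger from (250,92) to (256,243) with its band at (253,170). Pot (322,97), spool (231,44) and phone (166,170) are all clear of the fingers, and the jar is half hidden at (252,262).

```bash
python3 - <<'E'
from h import *
m=camera_model("wrist");s=monitor.read_state();im=cv2.imread("pics/w1.png")
g=cv2.cvtColor(im,cv2.COLOR_BGR2HSV)
w=((g[...,2]>150)&(g[...,1]<25)).astype(np.uint8)*255
w[:,:225]=0;w[:,280:]=0;w[:105]=0;w[225:]=0
n,l,st,c=cv2.connectedComponentsWithStats(w)
o=[i for i in range(1,n) if st[i,4]>300];print([(st[i].tolist(),c[i].round(1)) for i in o])
P=[pix2plane("wrist",m,*c[i],.034) for i in o];P.sort(key=lambda q:q[0]);print(P)
B=pix2plane("wrist",m,253,170,.0415);print("band",B)
d=P[-1]-P[0];print("angle",np.degrees(np.arctan2(d[1],d[0])))
T=R.from_rotvec(s["eef_rot"]).as_matrix()
print(s["eef_pos"],"yaw y",np.degrees(np.arctan2(T[1,1],T[0,1])),"tool delta",T.T@(B-s["eef_pos"]))
E
```

```text
[([237, 120, 22, 47, 885], array([247.9, 142.6])), ([240, 176, 21, 43, 789], array([250.5, 196.5]))]
[array([ 0.494218  , -0.20521826,  0.034     ]), array([ 0.55793188, -0.2226058 ,  0.034     ])]
band [ 0.52607147 -0.20906814  0.0415    ]
angle -15.264352772532689
[ 0.52926349 -0.20862688  0.18425935] yaw y 72.244390416565 tool delta [ 0.00283156 -0.00148519  0.14275991]
```

Call:
step_arm(
  increments=[
    [0.7, [0.007, -0.003, 0.1], -0.07],
    [0.7, [0.007, -0.003, 0.2], -0.07],
    [0.7, [0.007, -0.003, 0.3], -0.07],
    [0.7, [0.007, -0.003, 0.38], -0.07],
    [0.7, [0.007, -0.003, 0.42], -0.07],
    [0.7, [0.007, -0.003, 0.45], -0.07],
    [0.7, [0.007, -0.003, 0.45], -0.07],
    [0.7, [0.007, -0.003, 0.45], -0.07],
  ],
)

```text
time_s: 3.2
eef_pos: [0.5263, -0.2083, 0.0048]
eef_rot: [-0.427, -3.112, -0.001]
wrist_force: [-0.3, -0.7, -0.4]
finger_gap: 0.849
grasp_force: 0.0
```

Call:
step_arm(
  increments=[
    [-1, [0, 0, 0], 0],
    [-1, [0, 0, 0], 0],
    [-1, [0, 0, 0], 0],
    [-1, [0, 0, 0], 0],
    [-1, [0, 0, 0], 0],
    [-1, [0, 0, 0], 0],
    [-1, [0, 0, 0], 0],
    [-1, [0, 0, 0], 0],
    [-1, [0, 0, 0], 0],
    [-1, [0, 0, 0], 0],
  ],
  force=20,
)

```text
time_s: 4.03
eef_pos: [0.5256, -0.2108, 0.0049]
eef_rot: [0.431, 3.112, -0.001]
wrist_force: [-2.9, -5.0, 12.4]
finger_gap: 0.181
grasp_force: 8.6
```

```bash
python3 - <<'E'
from h import *
s=monitor.read_state();print(s["finger_gap"],s["grasp_force"],s["wrist_force"])
a=camera("wrist");b=camera("side")[190:310,200:370];c=camera("scene")[70:190,130:300]
b=cv2.resize(b,(400,282),interpolation=cv2.INTER_CUBIC);c=cv2.resize(c,(400,282),interpolation=cv2.INTER_CUBIC)
a=cv2.resize(a,(400,300));cv2.imwrite("pics/w2.png",np.vstack([np.hstack([b,c]),np.hstack([a,a*0])]))
E
```

```text
0.18071866076783025 8.63381227478385 [-2.94241502 -5.01486971 12.38429012]
```

View pics/w2.png

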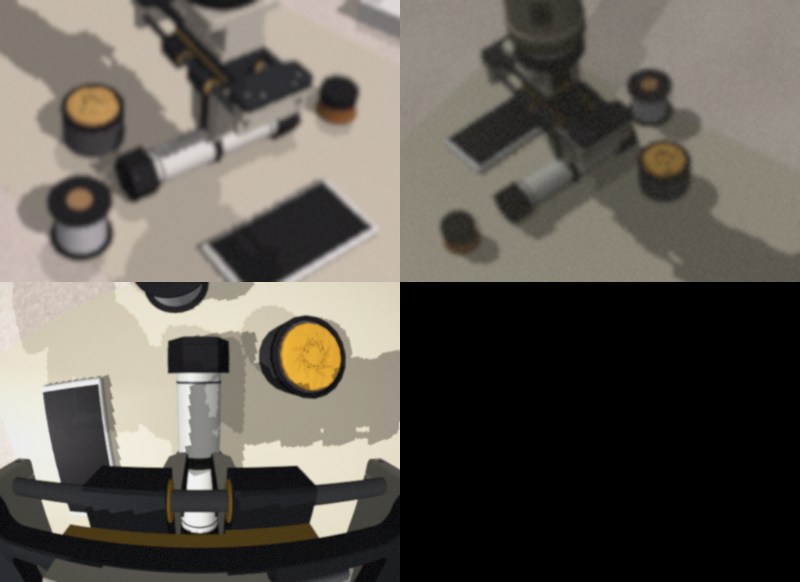

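```bash
python3 - <<'E'
from h import *
s=monitor.read_state();print(s["time_s"],s["finger_gap"],s["grasp_force"],s["wrist_force"],s["moment"])
b=camera("side")[225:275,250:330]
m=camera_model("wrist");p=s["eef_pos"];T=R.from_rotvec(s["eef_rot"]).as_matrix()
a=camera("wrist")
for g in(.017,.041):
  for z in(0,-.019,-.06):
    for sy in(-1,1):
        u,v=proj("wrist",m,p+T@[0,sy*g/2,z]);print(g,z,round(u),round(v))
        cv2.circle(a,(round(u),round(v)),2,(0,0,255) if g<.03 else (0,255,0),-1)
cv2.imwrite("pics/w3.png",np.hstack([cv2.resize(b,(400,250),interpolation=cv2.INTER_CUBIC),cv2.resize(a[220:345,155:355],(400,250),interpolation=cv2.INTER_CUBIC)]))
E
```

```text
4.1833 0.11170156530111358 17.497627660632133 [-3.16327087 -5.32648413 12.10580718] [-1.46760283  0.90446707 -0.04105638]
0.017 0 242 211
0.017 0 266 211
0.017 -0.019 241 221
0.017 -0.019 267 221
0.017 -0.06 237 248
0.017 -0.06 270 248
0.041 0 225 211
0.041 0 283 211
0.041 -0.019 222 221
0.041 -0.019 285 221
0.041 -0.06 214 248
0.041 -0.06 293 248
```

View pics/w3.png

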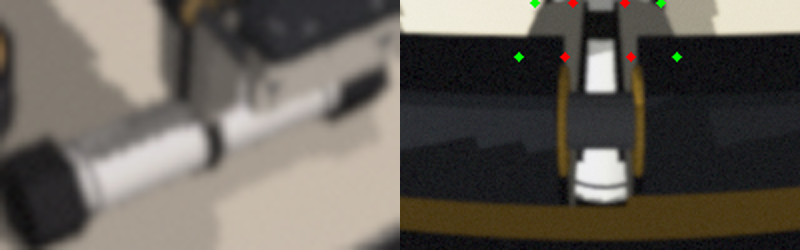

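The side crop shows the band uncovered and the knuckles close together while the gap still shrinks. The pads are not seated on the band, probably because I closed about 3 mm too high. I'll open, check and retry lower.

Call:
step_arm(
  increments=[
    [0.7, [0, 0, 0], 0],
    [0.7, [0, 0, 0], 0],
    [0.7, [0, 0, 0], 0],
    [0.7, [0, 0, 0], 0],
    [0.7, [0, 0, 0], 0],
    [0.7, [0, 0, 0], 0],
    [0.7, [0, 0, 0], 0],
    [0.7, [0, 0, 0], 0],
    [0.7, [0, 0, 0], 0],
    [0.7, [0, 0, 0], 0],
  ],
)

```text
time_s: 5.12
eef_pos: [0.5256, -0.2098, 0.0044]
eef_rot: [-0.43, -3.111, -0.0]
wrist_force: [0.2, -0.2, -0.0]
finger_gap: 0.705
grasp_force: 0.0
```

```bash
python3 - <<'E'
from h import *
s=monitor.read_state();print(s["time_s"],s["eef_pos"],s["finger_gap"],s["grasp_force"],s["wrist_force"],s["moment"])
m=camera_model("wrist");print(m["origin"])
a=camera("wrist");b=camera("side")[205:285,230:360]
p=s["eef_pos"];T=R.from_rotvec(s["eef_rot"]).as_matrix()
g=.093*s["finger_gap"]
for z in(0,-.019,-.04,-.06):
    for sy in(-1,1):
        u,v=proj("wrist",m,p+T@[0,sy*g/2,z]);cv2.circle(a,(round(u),round(v)),1,(0,0,255),-1)
print("pot",pix2plane("wrist",m,387,97,.048))
cv2.imwrite("pics/w4.png",np.vstack([a[150:330,100:420],np.zeros((2,320,3),np.uint8),cv2.resize(b,(320,197))]).repeat(1,0))
x=cv2.imread("pics/w4.png");cv2.imwrite("pics/w4.png",cv2.resize(x,None,fx=1.55,fy=1.55,interpolation=cv2.INTER_CUBIC))
E
```

```text
5.1167 [ 0.5255533  -0.20979151  0.00440172] 0.7045651629518155 0.0 [ 0.187436   -0.17131489 -0.04614715] [-0.05264099  0.00136045  0.04173712]
[ 0.46043183 -0.19068199  0.20453117]
pot [ 0.4681921  -0.11678913  0.048     ]
```

View pics/w4.png

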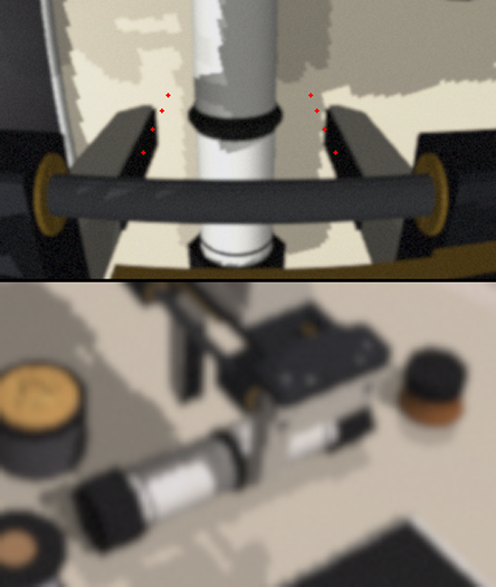

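The open view shows the fingers straddling the band and centred on it, with fingertips at about (157,107) and (328,107) and the band at (235,120). The tips sit higher than the TCP marks, so I'll go lower and close in stages.

Call:
step_arm(
  increments=[
    [0.2, [0, 0, 0.008], 0],
    [0.0, [0, 0, 0.008], 0],
    [-0.1, [0, 0, 0.008], 0],
    [-0.1, [0, 0, 0.008], 0],
    [-0.1, [0, 0, 0.008], 0],
    [-0.1, [0, 0, 0.008], 0],
    [-0.1, [0, 0, 0.008], 0],
  ],
  force=10,
)

```text
time_s: 5.8
eef_pos: [0.5258, -0.2099, 0.0015]
eef_rot: [0.43, 3.112, -0.0]
wrist_force: [-0.3, 0.6, 0.6]
finger_gap: 0.455
grasp_force: 0.0
```

Call:
step_arm(
  increments=[
    [-0.2, [0, 0, 0], 0],
    [-0.2, [0, 0, 0], 0],
    [-0.2, [0, 0, 0], 0],
    [-0.2, [0, 0, 0], 0],
    [-0.2, [0, 0, 0], 0],
  ],
)

```text
time_s: 6.22
eef_pos: [0.5258, -0.2099, 0.0015]
eef_rot: [0.43, 3.112, -0.0]
wrist_force: [-0.8, -0.0, 0.6]
finger_gap: 0.4
grasp_force: 0.0
```

Call:
step_arm(
  increments=[
    [-0.3, [0, 0, 0], 0],
    [-0.3, [0, 0, 0], 0],
    [-0.3, [0, 0, 0], 0],
    [-0.3, [0, 0, 0], 0],
    [-0.3, [0, 0, 0], 0],
  ],
)

```text
time_s: 6.63
eef_pos: [0.5258, -0.2098, 0.0014]
eef_rot: [0.43, 3.112, -0.0]
wrist_force: [-0.3, -0.2, -0.3]
finger_gap: 0.351
grasp_force: 0.0
```

Call:
step_arm(
  increments=[
    [-0.4, [0, 0, 0], 0],
    [-0.4, [0, 0, 0], 0],
    [-0.4, [0, 0, 0], 0],
    [-0.4, [0, 0, 0], 0],
    [-0.4, [0, 0, 0], 0],
  ],
)

```text
time_s: 7.05
eef_pos: [0.5257, -0.2099, 0.0014]
eef_rot: [-0.43, -3.112, 0.0]
wrist_force: [-0.0, 0.3, -0.7]
finger_gap: 0.299
grasp_force: 0.1
```

Call:
step_arm(
  increments=[
    [-0.5, [0, 0, 0], 0],
    [-0.5, [0, 0, 0], 0],
    [-0.5, [0, 0, 0], 0],
    [-0.5, [0, 0, 0], 0],
    [-0.5, [0, 0, 0], 0],
  ],
)

```text
time_s: 7.47
eef_pos: [0.5257, -0.2105, 0.0017]
eef_rot: [0.431, 3.112, -0.001]
wrist_force: [-2.4, -3.8, 4.5]
finger_gap: 0.25
grasp_force: 2.0
```

```bash
python3 - <<'E'
from h import *
s=monitor.read_state();print(s["time_s"],s["eef_pos"],s["finger_gap"],s["grasp_force"],s["wrist_force"],s["moment"])
m=camera_model("wrist")
a=camera("wrist");b=camera("side")[205:285,230:360]
p=s["eef_pos"];T=R.from_rotvec(s["eef_rot"]).as_matrix()
for z in(0,-.019,-.04,-.06):
    for sy in(-1,1):
        u,v=proj("wrist",m,p+T@[0,sy*.0205,z]);cv2.circle(a,(round(u),round(v)),1,(0,0,255),-1)
x=np.vstack([a[150:330,100:420],np.zeros((2,320,3),np.uint8),cv2.resize(b,(320,197))])
cv2.imwrite("pics/w5.png",cv2.resize(x,None,fx=1.55,fy=1.55,interpolation=cv2.INTER_CUBIC))
E
```

```text
7.4667 [ 0.52573381 -0.21045735  0.0016551 ] 0.25022259491573184 2.0132506638765335 [-2.37064236 -3.75309362  4.45443009] [-0.9163932   0.34707572  0.01026335]
```

View pics/w5.png

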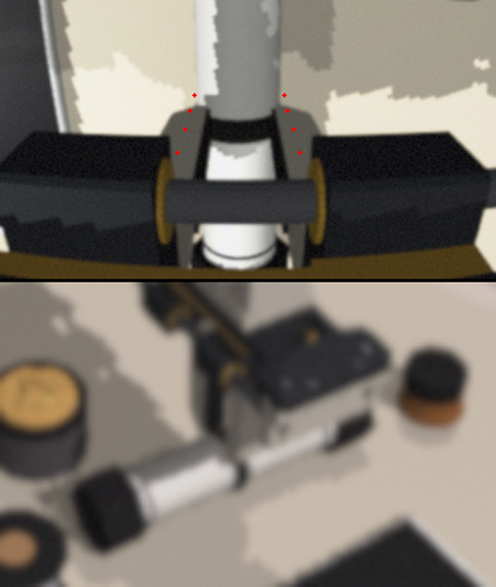

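```bash
python3 - <<'E'
from h import *
m=camera_model("wrist")
pot=np.array([.4685,-.108]);spool=np.array([.376,-.189])
for h in(0,.01,.02,.03,.04):
    k=dict(m);k["origin"]=np.array(m["origin"])+[0,0,h]
    a=pix2plane("wrist",k,260*1.28,97,.048);b=pix2plane("wrist",k,345*1.28,97,.048)
    print(h,"pot",((a+b)/2)[:2].round(3),np.linalg.norm(a-b).round(4))
# w1: camera at TCP z .184
o=np.array(m["origin"])-monitor.read_state()["eef_pos"]
for h in(0,.01,.02,.03,.04):
    k=dict(m);k["origin"]=o+[.52926,-.2086,.18426+h]
    a=pix2plane("wrist",k,250,92,.03);b=pix2plane("wrist",k,256,243,.03)
    c=pix2plane("wrist",k,294,97,.048);d=pix2plane("wrist",k,350,97,.048)
    e=pix2plane("wrist",k,206,44,.048);f=pix2plane("wrist",k,257,44,.048)
    print(h,"len",np.linalg.norm(a-b).round(4),"pot",((c+d)/2)[:2].round(3),np.linalg.norm(c-d).round(4),"spool",((e+f)/2)[:2].round(3),np.linalg.norm(e-f).round(4))
E
```

```text
0 pot [ 0.468 -0.115] 0.069
0.01 pot [ 0.469 -0.11 ] 0.0735
0.02 pot [ 0.469 -0.106] 0.078
0.03 pot [ 0.47  -0.101] 0.0825
0.04 pot [ 0.47  -0.096] 0.087
0 len 0.1906 pot [ 0.464 -0.11 ] 0.0659 spool [ 0.378 -0.193] 0.0575
0.01 len 0.1959 pot [ 0.464 -0.107] 0.0678 spool [ 0.376 -0.193] 0.0592
0.02 len 0.2013 pot [ 0.464 -0.105] 0.0698 spool [ 0.373 -0.193] 0.0609
0.03 len 0.2067 pot [ 0.464 -0.103] 0.0718 spool [ 0.371 -0.193] 0.0626
0.04 len 0.2121 pot [ 0.464 -0.1  ] 0.0737 spool [ 0.368 -0.193] 0.0643
```

The camera height checks out, with the logger's length and the pot's diameter both right. So the open fingertips really do sit 2–3 cm behind the nominal TCP and were closing on top of the band. I'll open and go down in small steps, watching the force.

Call:
step_arm(
  increments=[
    [0.3, [0, 0, 0], 0],
    [0.3, [0, 0, 0], 0],
    [0.3, [0, 0, 0], 0],
    [0.3, [0, 0, 0], 0],
    [0.3, [0, 0, 0], 0],
    [0.3, [0, 0, 0.01], 0],
    [0.3, [0, 0, 0.02], 0],
    [0.3, [0, 0, 0.02], 0],
  ],
)

```text
time_s: 8.23
eef_pos: [0.5254, -0.2096, -0.0074]
eef_rot: [-0.43, -3.111, -0.0]
wrist_force: [0.0, -0.2, -0.2]
finger_gap: 0.646
grasp_force: 0.0
```

Call:
step_arm(
  increments=[
    [0.3, [0, 0, 0.007], 0],
    [0.3, [0, 0, 0.013], 0],
    [0.3, [0, 0, 0.013], 0],
  ],
)

```text
time_s: 8.48
eef_pos: [0.5255, -0.2098, -0.0123]
eef_rot: [-0.43, -3.111, -0.0]
wrist_force: [-0.3, -0.0, -0.3]
finger_gap: 0.646
grasp_force: 0.0
```

Call:
step_arm(
  increments=[
    [0.3, [0, 0, 0.01], 0],
    [0.3, [0, 0, 0.015], 0],
    [0.1, [0, 0, 0.015], 0],
    [-0.1, [0, 0, 0.015], 0],
    [-0.15, [0, 0, 0.015], 0],
    [-0.15, [0, 0, 0.015], 0],
    [-0.15, [0, 0, 0.015], 0],
  ],
)

```text
time_s: 9.07
eef_pos: [0.5256, -0.2107, -0.0175]
eef_rot: [0.431, 3.112, -0.001]
wrist_force: [-0.4, -3.3, 0.6]
finger_gap: 0.426
grasp_force: 4.0
```

Call:
step_arm(
  increments=[
    [-0.3, [0, 0, 0], 0],
    [-0.3, [0, 0, 0], 0],
    [-0.3, [0, 0, 0], 0],
    [-0.3, [0, 0, 0], 0],
    [-0.3, [0, 0, 0], 0],
  ],
)

```text
time_s: 9.48
eef_pos: [0.5257, -0.2102, -0.0176]
eef_rot: [0.431, 3.112, -0.001]
wrist_force: [-0.9, -4.8, 3.4]
finger_gap: 0.426
grasp_force: 10.0
```

The gap stopped at 40 mm with 10 N, so the band is held. Lifting.

Call:
step_arm(
  increments=[
    [-0.5, [0, 0, 0], 0],
    [-0.5, [0, 0, -0.03], 0],
    [-0.5, [0, 0, -0.08], 0],
    [-0.5, [0, 0, -0.14], 0],
    [-0.5, [0, 0, -0.2], 0],
    [-0.5, [0, 0, -0.26], 0],
    [-0.5, [0, 0, -0.32], 0],
    [-0.5, [0, 0, -0.38], 0],
    [-0.5, [0, 0, -0.4], 0],
    [-0.5, [0, 0, -0.4], 0],
  ],
  force=15,
)

```text
time_s: 10.32
eef_pos: [0.5268, -0.2092, 0.1443]
eef_rot: [0.428, 3.109, 0.0]
wrist_force: [0.2, 0.3, -4.8]
finger_gap: 0.416
grasp_force: 15.0
```

Call:
step_arm(
  increments=[
    [-0.5, [0, 0, 0], 0],
    [-0.5, [0, 0, 0], 0],
    [-0.5, [0, 0, 0], 0],
    [-0.5, [0, 0, 0], 0],
    [-0.5, [0, 0, 0], 0],
    [-0.5, [0, 0, 0], 0],
  ],
)

```text
time_s: 10.82
eef_pos: [0.5255, -0.2098, 0.1416]
eef_rot: [-0.43, -3.111, -0.0]
wrist_force: [-0.3, -0.9, -4.4]
finger_gap: 0.416
grasp_force: 15.0
```

```bash
python3 - <<'E'
from h import *
s=monitor.read_state();print(s["time_s"],s["eef_pos"],s["finger_gap"],s["grasp_force"],s["wrist_force"],s["moment"])
b=camera("side")[130:290,190:390];c=camera("scene")[50:210,110:310]
cv2.imwrite("pics/l1.png",cv2.resize(np.hstack([b,c]),(800,320),interpolation=cv2.INTER_CUBIC))
E
```

```text
10.8167 [ 0.52554578 -0.20977022  0.14160621] 0.41607199764695235 14.999458640813828 [-0.31176909 -0.92460421 -4.39646238] [ 0.03364128 -0.00362118  0.00397827]
```

View pics/l1.png

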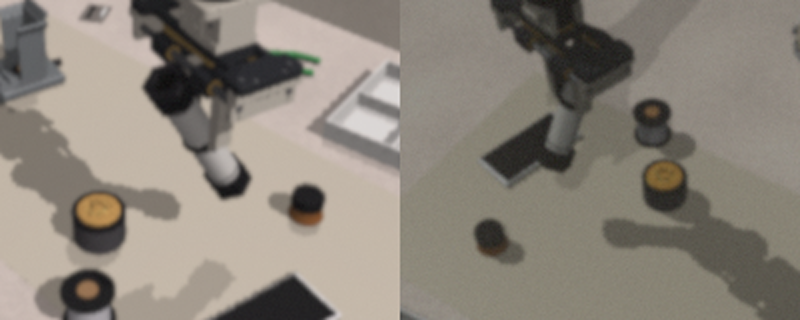

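The picture shows the logger lifted and tilted, with its dipped end at (230,180) on the jar (+x) side. So the heavy end is the +x end. I'll measure the tilt.

```bash
python3 - <<'E'
from h import *
ms=camera_model("scene");md=camera_model("side")
def rayd(m,u,v):
    o=np.array(m["origin"]);p=pix2plane("x",m,u,v,0.);return o,(p-o)/np.linalg.norm(p-o)
def tri(a,b):
    (o1,d1),(o2,d2)=rayd(md,*a),rayd(ms,*b)
    t=np.linalg.lstsq(np.c_[d1,-d2],o2-o1,rcond=None)[0]
    p,q=o1+d1*t[0],o2+d2*t[1];return (p+q)/2,np.linalg.norm(p-q)
print(tri((303,218),(189,127)))
# ray of upper end intersect vertical plane of logger thru grasp
B=np.array([.5255,-.210,.141+.0385]);n=np.array([np.sin(np.radians(15.5)),np.cos(np.radians(15.5)),0])
for uv in((275,175),(303,218)):
    o,d=rayd(md,*uv);p=o+d*(n@(B-o))/(n@d);print(p,p-B,np.linalg.norm(p-B))
E
```

```text
(array([ 0.55909915, -0.21831272,  0.10552876]), np.float64(0.003333630842260564))
[ 0.48618039 -0.19909571  0.24748486] [-0.03931961  0.01090429  0.06798486] 0.07928982804432212
[ 0.56013949 -0.21960638  0.10568114] [ 0.03463949 -0.00960638 -0.07381886] 0.08210603399543685
```

Tilt is about 62° with the +x end heavy. I'll carry it to free bench near (0.62, 0.0), clear of the pot, and lay it down there.

Call:
step_arm(
  increments=[
    [-0.5, [-0.015, 0.09, 0], 0],
    [-0.5, [-0.03, 0.18, 0], 0],
    [-0.5, [-0.045, 0.27, 0], 0],
    [-0.5, [-0.06, 0.36, 0], 0],
    [-0.5, [-0.075, 0.45, 0], 0],
    [-0.5, [-0.085, 0.54, 0], 0],
    [-0.5, [-0.085, 0.569, 0], 0],
    [-0.5, [-0.085, 0.569, 0.03], 0],
    [-0.5, [-0.085, 0.569, 0.08], 0],
    [-0.5, [-0.085, 0.569, 0.14], 0],
  ],
)

```text
time_s: 11.75
eef_pos: [0.6208, -0.0007, 0.0863]
eef_rot: [0.43, 3.11, -0.0]
wrist_force: [0.2, 0.0, -5.4]
finger_gap: 0.414
grasp_force: 15.0
```

Call:
step_arm(
  increments=[
    [-0.5, [0, 0, 0.03], 0],
    [-0.5, [0, 0, 0.06], 0],
    [-0.5, [0, 0, 0.09], 0],
    [-0.5, [0, 0, 0.12], 0],
    [-0.5, [0, 0, 0.15], 0],
    [-0.5, [0, 0, 0.18], 0],
    [-0.5, [0, 0, 0.21], 0],
    [-0.5, [0, 0, 0.23], 0],
    [-0.5, [0, 0, 0.245], 0],
    [-0.5, [0, 0, 0.245], 0],
  ],
)

```text
time_s: 12.58
eef_pos: [0.6217, -0.0007, -0.0115]
eef_rot: [0.431, 3.109, 0.0]
wrist_force: [1.5, -0.4, -4.0]
finger_gap: 0.365
grasp_force: 15.0
```

Call:
step_arm(
  increments=[
    [-0.5, [0, 0, 0.008], 0],
    [-0.5, [0, 0, 0.012], 0],
    [-0.5, [0, 0, 0.012], 0],
    [-0.5, [0, 0, 0.012], 0],
  ],
)

```text
time_s: 12.92
eef_pos: [0.6228, -0.001, -0.0145]
eef_rot: [0.431, 3.107, 0.0]
wrist_force: [-1.5, -0.7, 15.6]
finger_gap: 0.366
grasp_force: 15.0
```

```bash
python3 - <<'E'
from h import *
s=monitor.read_state();print(s["time_s"],s["wrist_force"],s["moment"])
b=camera("side")[110:270,150:350];c=camera("scene")[80:240,170:370]
cv2.imwrite("pics/l2.png",cv2.resize(np.hstack([b,c]),(800,320),interpolation=cv2.INTER_CUBIC))
E
```

```text
12.9167 [-1.46668244 -0.69002258 15.60760548] [-0.29336843  0.34039101  0.0445352 ]
```

View pics/l2.png

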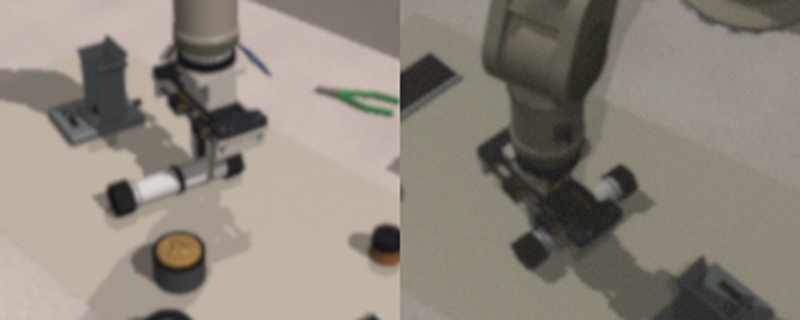

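The logger is nearly flat with the light end slightly up, and the pads have slid onto the tube just beyond the band. I'll relax the grip first, then open.

Call:
step_arm(
  increments=[
    [-0.5, [0, 0, 0], 0],
    [-0.5, [0, 0, 0], 0],
    [-0.5, [0, 0, 0], 0],
    [-0.25, [0, 0, 0], 0],
    [-0.2, [0, 0, 0], 0],
    [0, [0, 0, 0], 0],
    [0.3, [0, 0, 0], 0],
    [0.4, [0, 0, 0], 0],
    [0.4, [0, 0, 0], 0],
    [0.4, [0, 0, 0], 0],
  ],
  force=3,
)

```text
time_s: 13.85
eef_pos: [0.6202, 0.0, -0.0167]
eef_rot: [-0.43, -3.112, 0.0]
wrist_force: [-0.4, -0.4, -0.6]
finger_gap: 0.686
grasp_force: 0.0
```

Call:
step_arm(
  increments=[
    [0.4, [0, 0, -0.05], 0],
    [0.4, [0, 0, -0.15], 0],
    [0.4, [0, 0, -0.25], 0],
    [0.4, [0, 0, -0.35], 0],
    [0.4, [0, 0, -0.42], 0],
    [0.4, [0, 0, -0.45], 0],
    [0.4, [0, 0, -0.45], 0],
    [0.4, [0, 0, -0.45], 0],
  ],
)

```text
time_s: 14.52
eef_pos: [0.6201, 0.0, 0.1632]
eef_rot: [0.43, 3.112, 0.0]
wrist_force: [-0.1, -0.2, 0.3]
finger_gap: 0.695
grasp_force: 0.0
```

```bash
python3 - <<'E'
from h import *
s=monitor.read_state();print(s["time_s"],s["eef_pos"],s["eef_rot"],s["wrist_force"])
m=camera_model("wrist");a=camera("wrist");cv2.imwrite("pics/w6.png",a)
print(m["origin"],m["attitude"].tolist())
E
```

```text
14.5167 [6.20068447e-01 3.98551673e-05 1.63204834e-01] [4.30096770e-01 3.11161573e+00 1.98579723e-04] [-0.10454952 -0.18757133  0.33232709]
[0.55478373 0.01915584 0.36325172] [-0.21686685356064958, -0.1643584318207874, 1.2891293721384387]
```

View pics/w6.png

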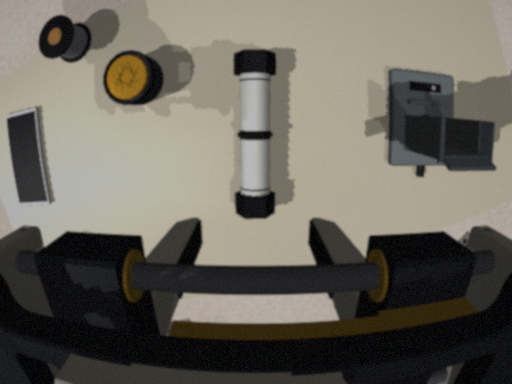

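The wrist view shows the logger lying free, with its light cap at (254,60), band at (255,134) and heavy cap at (255,205). The dock foot's corners are near (390,68), (452,75) and (390,163). I have now viewed 12 pictures, two over the limit, so I'll work from numbers only from here.

```bash
python3 - <<'E'
from h import *
m=camera_model("wrist");s=monitor.read_state();p=s["eef_pos"];T=R.from_rotvec(s["eef_rot"]).as_matrix()
im=cv2.imread("pics/w6.png");g=cv2.cvtColor(im,cv2.COLOR_BGR2GRAY)
for v in(62,90,110,134,160,180,203):
    row=g[v,215:300].astype(int);print(v,[(215+i) for i in range(84) if abs(row[i+1]-row[i])>25])
band=pix2plane("wrist",m,255,134,.0415);L=pix2plane("wrist",m,255,62,.042);H=pix2plane("wrist",m,255,203,.042)
for n,q in(("band",band),("L",L),("H",H)):print(n,q.round(4),"tool",(T.T@(q-p)).round(4))
d=H-L;print("ang",np.degrees(np.arctan2(d[1],d[0])),"len",np.linalg.norm(d))
for uv in((390,68),(452,75),(390,163)):print("foot",pix2plane("wrist",m,*uv,.016).round(4))
# dock mask
hsv=cv2.cvtColor(im,cv2.COLOR_BGR2HSV)
for (u,v) in((395,100),(440,70),(420,88),(470,130)):print(u,v,im[v,u],hsv[v,u])
E
```

```text
62 [232, 233, 234, 274, 275]
90 []
110 []
134 [236, 237, 238, 271]
160 [287]
180 []
203 [233, 234, 235, 273, 274]
band [0.5746 0.0134 0.0415] tool [0.0465 0.0008 0.1207]
L [0.4993 0.0346 0.042 ] tool [0.1247 0.0007 0.1203]
H [ 0.6489 -0.0075  0.042 ] tool [-0.0307  0.0008  0.12  ]
ang -15.711085050855754 len 0.15540836972305908
foot [0.5367 0.1966 0.016 ]
foot [0.559  0.2926 0.016 ]
foot [0.6532 0.1687 0.016 ]
395 100 [52 51 47] [96 25 52]
440 70 [140 159 164] [ 24  37 164]
420 88 [ 8 11 16] [ 11 128  16]
470 130 [29 28 29] [150   9  29]
```

Call:
step_arm(
  increments=[
    [0.5, [0.1, 0.001, 0], 0],
    [0.5, [0.2, 0.001, 0], 0],
    [0.5, [0.3, 0.001, 0], 0],
    [0.5, [0.316, 0.001, 0.08], 0],
    [0.5, [0.316, 0.001, 0.17], 0],
    [0.5, [0.316, 0.001, 0.26], 0],
    [0.5, [0.316, 0.001, 0.34], 0],
    [0.5, [0.316, 0.001, 0.4], 0],
    [0.5, [0.316, 0.001, 0.435], 0],
    [0.5, [0.316, 0.001, 0.44], 0],
  ],
)

```text
time_s: 15.4
eef_pos: [0.4956, 0.0343, -0.0168]
eef_rot: [-0.429, -3.105, 0.003]
wrist_force: [-0.3, -0.2, 0.3]
finger_gap: 0.749
grasp_force: 0.0
```

Call:
step_arm(
  increments=[
    [0.4, [0, 0, 0], 0],
    [0.2, [0, 0, 0], 0],
    [0.1, [0, 0, 0], 0],
    [0.0, [0, 0, 0], 0],
    [-0.1, [0, 0, 0], 0],
    [-0.2, [0, 0, 0], 0],
    [-0.2, [0, 0, 0], 0],
  ],
  force=10,
)

```text
time_s: 15.98
eef_pos: [0.4991, 0.0346, -0.0119]
eef_rot: [0.43, 3.111, 0.0]
wrist_force: [-0.7, -0.8, 6.0]
finger_gap: 0.496
grasp_force: 10.2
```

The pads seem to catch the cap just above its widest edge, because the tips sit about 35 mm behind the TCP. I'll open and go about 14 mm lower for a proper pad grip.

Call:
step_arm(
  increments=[
    [0.2, [0, 0, 0], 0],
    [0.4, [0, 0, 0], 0],
    [0.5, [0, 0, 0], 0],
    [0.5, [0, 0, 0], 0],
    [0.5, [0, 0, 0.01], 0],
    [0.5, [0, 0, 0.02], 0],
    [0.5, [0, 0, 0.03], 0],
    [0.5, [0, 0, 0.035], 0],
    [0.5, [0, 0, 0.035], 0],
  ],
)

```text
time_s: 16.73
eef_pos: [0.4983, 0.0346, -0.0273]
eef_rot: [-0.43, -3.111, 0.001]
wrist_force: [0.3, -0.8, -0.4]
finger_gap: 0.75
grasp_force: 0.0
```

Call:
step_arm(
  increments=[
    [0.4, [0, 0, 0], 0],
    [0.2, [0, 0, 0], 0],
    [0.1, [0, 0, 0], 0],
    [0.0, [0, 0, 0], 0],
    [-0.1, [0, 0, 0], 0],
    [-0.2, [0, 0, 0], 0],
    [-0.2, [0, 0, 0], 0],
  ],
)

```text
time_s: 17.32
eef_pos: [0.4988, 0.0346, -0.0264]
eef_rot: [0.43, 3.112, 0.0]
wrist_force: [-0.2, -0.9, 1.1]
finger_gap: 0.515
grasp_force: 10.0
```

The gap is 48 mm, so the pads are on the hexagon's edges. I'll tip the logger up about its heavy end along an arc.

Call:
step_arm(
  increments=[
    [-0.2, [-0.005, 0, -0.028], 0],
    [-0.2, [-0.011, 0, -0.057], 0],
    [-0.2, [-0.019, 0, -0.085], 0],
    [-0.2, [-0.029, 0, -0.113], 0],
    [-0.2, [-0.041, 0, -0.14], 0],
    [-0.2, [-0.054, 0, -0.165], 0],
    [-0.2, [-0.07, 0, -0.19], 0],
    [-0.2, [-0.086, 0, -0.214], 0],
    [-0.2, [-0.086, 0, -0.214], 0],
  ],
  force=12,
)

```text
time_s: 18.07
eef_pos: [0.5331, 0.025, 0.0604]
eef_rot: [0.431, 3.11, 0.001]
wrist_force: [-0.7, 0.2, -1.4]
finger_gap: 0.512
grasp_force: 12.0
```

```bash
cat > t.py <<'E'
from h import *
# white tube seen by side & scene: numeric tilt via principal axis, intersected with the vertical plane through the grasp
s=monitor.read_state();p=s["eef_pos"];T=R.from_rotvec(s["eef_rot"]).as_matrix();n=T[:,1]
print(s["time_s"],p,s["finger_gap"],s["wrist_force"],s["moment"])
B=p+[0,0,.047]
for c in("side","scene"):
    m=camera_model(c);im=camera(c);cv2.imwrite(f"pics/t_{c}.png",im)
    h=cv2.cvtColor(im,cv2.COLOR_BGR2HSV)
    u0,v0=proj(c,m,B+np.array([0.05*-T[0,0],0.05*-T[1,0],-.05]))
    w=((h[...,1]<22)&(h[...,2]>(125 if c=="side" else 95))).astype(np.uint8)
    q=np.zeros_like(w);y,x=int(v0),int(u0);q[max(0,y-45):y+45,max(0,x-45):x+45]=1;w&=q
    k,l,st,ce=cv2.connectedComponentsWithStats(w)
    for i in range(1,k):
        if st[i,4]<25: continue
        pts=np.argwhere(l==i)[:,::-1].astype(np.float32)
        vx,vy,cx,cy=cv2.fitLine(pts,cv2.DIST_L2,0,.01,.01).ravel()
        W=[]
        for t in(-5,5):
            o=np.array(m["origin"]);g=pix2plane(c,m,cx+t*vx,cy+t*vy,0.)-o
            W.append(o+g*(n@(B-o))/(n@g))
        d=W[1]-W[0];d=d if d[2]<0 else -d
        print(c,st[i].tolist(),"centre rel grasp",((W[0]+W[1])/2-B).round(3),"dip deg",np.degrees(np.arctan2(-d[2],-d@T[:,0])).round(1))
E
python3 t.py
```

```text
18.0667 [0.53309316 0.02503881 0.06036302] 0.512292074376228 [-0.71160351  0.20212725 -1.36641665] [0.0259548  0.21651658 0.04970059]
side [230, 174, 19, 14, 204] centre rel grasp [ 0.049 -0.014 -0.027] dip deg 33.9
side [250, 178, 19, 14, 195] centre rel grasp [ 0.108 -0.03  -0.064] dip deg 31.8
scene [248, 159, 22, 24, 268] centre rel grasp [ 0.041 -0.012 -0.015] dip deg 34.0
scene [229, 181, 23, 24, 267] centre rel grasp [ 0.102 -0.029 -0.053] dip deg 28.9
```

Call:
step_arm(
  increments=[
    [-0.2, [-0.018, 0, -0.023], 0],
    [-0.2, [-0.037, 0, -0.045], 0],
    [-0.2, [-0.059, 0, -0.065], 0],
    [-0.2, [-0.081, 0, -0.084], 0],
    [-0.2, [-0.105, 0, -0.101], 0],
    [-0.2, [-0.129, 0, -0.117], 0],
    [-0.2, [-0.155, 0, -0.13], 0],
    [-0.2, [-0.181, 0, -0.143], 0],
    [-0.2, [-0.208, 0, -0.153], 0],
    [-0.2, [-0.236, 0, -0.162], 0],
  ],
)

```text
time_s: 19.0
eef_pos: [0.6218, -0.0, 0.1231]
eef_rot: [-0.429, -3.11, 0.0]
wrist_force: [-0.7, -0.6, -0.2]
finger_gap: 0.51
grasp_force: 12.0
```

Call:
step_arm(
  increments=[
    [-0.2, [-0.028, 0, -0.008], 0],
    [-0.2, [-0.057, 0, -0.013], 0],
    [-0.2, [-0.086, 0, -0.015], 0],
    [-0.2, [-0.115, 0, -0.016], 0],
    [-0.2, [-0.144, 0, -0.016], 0],
    [-0.2, [-0.173, 0, -0.016], 0],
    [-0.2, [-0.173, 0, -0.016], 0],
    [-0.2, [-0.173, 0, -0.016], 0],
  ],
)

```text
time_s: 19.67
eef_pos: [0.6885, -0.0189, 0.1289]
eef_rot: [-0.43, -3.11, 0.0]
wrist_force: [-0.6, 0.1, -2.1]
finger_gap: 0.51
grasp_force: 12.0
```

```bash
python3 t.py
```

```text
19.6667 [ 0.68848003 -0.01888179  0.12891823] 0.5097728205402601 [-0.59439295  0.110438   -2.0871892 ] [ 0.06935337  0.03208235 -0.00185988]
side [272, 150, 10, 17, 136] centre rel grasp [ 0.005 -0.001 -0.062] dip deg 99.1
side [272, 169, 9, 19, 146] centre rel grasp [ 0.006 -0.002 -0.128] dip deg 91.4
```

The logger stands upright at about 90–91°, still partly resting on the bench. I'll firm the grip, lift it, and carry it above the dock with a slight turn so the hexagon's corners sit diagonally in the sleeve.

Call:
step_arm(
  increments=[
    [-0.3, [0, 0, 0], 0],
    [-0.3, [0, 0, 0], 0],
    [-0.3, [0, 0, -0.03], 0],
    [-0.3, [0, 0, -0.09], 0],
    [-0.3, [0, 0, -0.16], 0],
    [-0.3, [0, 0, -0.23], 0],
    [-0.3, [0, 0, -0.3], 0],
    [-0.3, [0, 0, -0.36], 0],
    [-0.3, [0, 0, -0.4], 0],
    [-0.3, [0, 0, -0.4], 0],
  ],
  force=25,
)

```text
time_s: 20.6
eef_pos: [0.6908, -0.0191, 0.2954]
eef_rot: [0.43, 3.105, 0.002]
wrist_force: [0.7, -0.2, -4.5]
finger_gap: 0.51
grasp_force: 25.0
```

Call:
step_arm(
  increments=[
    [-0.3, [0.035, 0.055, 0], 0.05],
    [-0.3, [0.07, 0.11, 0], 0.1],
    [-0.3, [0.115, 0.18, 0], 0.16],
    [-0.3, [0.16, 0.25, 0], 0.22],
    [-0.3, [0.205, 0.32, 0], 0.28],
    [-0.3, [0.25, 0.39, 0], 0.34],
    [-0.3, [0.295, 0.46, 0], 0.4],
    [-0.3, [0.33, 0.52, 0], 0.44],
    [-0.3, [0.347, 0.546, 0], 0.44],
    [-0.3, [0.347, 0.546, 0], 0.44],
  ],
)

```text
time_s: 21.43
eef_pos: [0.6127, 0.2334, 0.2893]
eef_rot: [-0.759, -3.046, -0.001]
wrist_force: [-0.8, 0.5, -4.7]
finger_gap: 0.512
grasp_force: 25.0
```

Call:
step_arm(
  increments=[
    [-0.3, [0, 0, 0], 0],
    [-0.3, [0, 0, 0], 0],
    [-0.3, [0, 0, 0], 0],
    [-0.3, [0, 0, 0], 0],
  ],
)

```text
time_s: 21.77
eef_pos: [0.6154, 0.2271, 0.2902]
eef_rot: [0.773, 3.045, -0.001]
wrist_force: [0.2, 1.1, -4.3]
finger_gap: 0.511
grasp_force: 25.0
```

```bash
cat > t2.py <<'E'
from h import *
s=monitor.read_state();p=s["eef_pos"];B=p+[0,0,.047]
print(s["time_s"],p,s["eef_rot"],s["finger_gap"],s["wrist_force"],s["moment"])
S=[]
for c in("side","scene"):
    m=camera_model(c);im=camera(c);cv2.imwrite(f"pics/u_{c}.png",im)
    a=[proj(c,m,B-[0,0,z]) for z in(.02,.17)]
    h=cv2.cvtColor(im,cv2.COLOR_BGR2HSV)
    w=((h[...,1]<28)&(h[...,2]>(120 if c=="side" else 90))).astype(np.uint8)
    lo=np.array(a).min(0)-12;hi=np.array(a).max(0)+12
    q=np.zeros_like(w);q[int(lo[1]):int(hi[1]),int(lo[0]):int(hi[0])]=1;w&=q
    # axis offset: per height, centre of the white pixels along image row minus predicted
    k,l,st,ce=cv2.connectedComponentsWithStats(w)
    print(c,np.round(a,1).tolist(),[(st[i].tolist(),ce[i].round(1).tolist()) for i in range(1,k) if st[i,4]>25])
E
python3 t2.py
```

```text
21.7667 [0.61540931 0.22708702 0.29016202] [ 7.72541281e-01  3.04489396e+00 -8.82659333e-04] 0.5106227916529807 [ 0.22959931  1.10271227 -4.3016399 ] [ 0.00523175 -0.00678689  0.02547512]
side [[189.2, 69.5], [194.9, 121.0]] [([186, 71, 20, 23, 252], [194.1, 82.8]), ([177, 72, 9, 23, 84], [181.7, 83.5]), ([189, 94, 17, 29, 279], [196.8, 106.2]), ([177, 96, 12, 23, 114], [183.6, 106.5]), ([177, 125, 11, 8, 42], [181.3, 129.6]), ([192, 125, 14, 8, 55], [198.8, 129.0])]
scene [[348.5, 163.8], [334.2, 206.2]] [([327, 151, 12, 7, 37], [332.5, 153.9]), ([335, 165, 7, 17, 49], [338.0, 173.4]), ([330, 186, 4, 15, 35], [331.4, 193.2])]
```

```bash
python3 - <<'E'
import cv2
a=cv2.imread("pics/u_side.png");b=cv2.imread("pics/u_scene.png")
g=cv2.cvtColor(a,cv2.COLOR_BGR2GRAY);k=cv2.cvtColor(b,cv2.COLOR_BGR2GRAY)
for v in(78,84,88,94,100,106,112,116,120,124,128): print(v,g[v,176:212].tolist())
print()
for v in range(164,216,4): print(v,k[v,316:362].tolist())
E
```

```text
78 [177, 176, 178, 177, 177, 176, 172, 154, 122, 108, 118, 129, 139, 148, 156, 159, 161, 160, 154, 144, 133, 126, 123, 117, 117, 116, 116, 114, 115, 113, 113, 113, 112, 113, 111, 110]
84 [176, 177, 175, 176, 175, 177, 175, 168, 147, 118, 111, 121, 133, 143, 151, 156, 161, 161, 158, 153, 148, 155, 168, 175, 177, 177, 177, 176, 175, 173, 169, 164, 158, 152, 146, 136]
88 [177, 177, 178, 178, 177, 178, 178, 176, 164, 135, 112, 117, 128, 140, 147, 155, 159, 161, 160, 156, 149, 149, 161, 171, 177, 175, 176, 175, 175, 175, 175, 175, 176, 175, 176, 176]
94 [178, 178, 177, 178, 178, 177, 178, 176, 166, 139, 95, 56, 41, 43, 49, 49, 50, 51, 55, 65, 82, 98, 130, 163, 178, 181, 181, 182, 180, 181, 179, 179, 178, 179, 178, 178]
100 [177, 178, 178, 178, 177, 178, 178, 178, 178, 174, 156, 125, 112, 118, 131, 142, 150, 157, 160, 161, 159, 153, 149, 158, 171, 179, 180, 180, 180, 181, 179, 179, 179, 180, 179, 179]
106 [180, 179, 178, 179, 180, 180, 180, 180, 180, 178, 172, 152, 121, 112, 122, 133, 145, 151, 157, 162, 161, 158, 151, 149, 160, 171, 175, 174, 175, 175, 174, 174, 174, 176, 175, 176]
112 [1
[... 2958 characters left out ...]
, 132, 139, 136, 136, 137, 139, 136, 137, 136, 135, 137, 137, 137, 135]
204 [118, 119, 118, 116, 118, 117, 113, 93, 61, 45, 34, 41, 51, 64, 70, 70, 76, 78, 79, 80, 82, 81, 84, 81, 80, 77, 70, 62, 47, 68, 98, 127, 132, 136, 137, 139, 135, 135, 137, 137, 137, 136, 138, 136, 136, 134]
208 [119, 116, 113, 104, 94, 88, 78, 72, 51, 36, 39, 37, 37, 40, 33, 39, 45, 48, 55, 60, 59, 60, 60, 53, 47, 42, 41, 57, 95, 122, 132, 136, 136, 133, 139, 135, 138, 136, 138, 137, 137, 134, 136, 135, 137, 136]
212 [87, 79, 72, 60, 59, 51, 62, 81, 91, 80, 61, 48, 38, 30, 30, 38, 33, 33, 36, 31, 32, 33, 29, 35, 39, 55, 92, 121, 134, 134, 134, 137, 136, 135, 138, 136, 137, 137, 139, 137, 137, 138, 137, 136, 137, 137]
```

The tube's edges match the predicted axis within about 2 mm in both views, and the logger is vertical over the dock. Lowering slowly with the force watched.

Call:
step_arm(
  increments=[
    [-0.3, [0, 0, 0.03], 0],
    [-0.3, [0, 0, 0.06], 0],
    [-0.3, [0, 0, 0.085], 0],
    [-0.3, [0, 0, 0.11], 0],
    [-0.3, [0, 0, 0.13], 0],
    [-0.3, [0, 0, 0.15], 0],
    [-0.3, [0, 0, 0.15], 0],
  ],
)

```text
time_s: 22.45
eef_pos: [0.6141, 0.2285, 0.228]
eef_rot: [-0.768, -3.044, 0.003]
wrist_force: [0.1, 0.0, -4.3]
finger_gap: 0.506
grasp_force: 25.0
```

Call:
step_arm(
  increments=[
    [-0.3, [0, 0, 0.015], 0],
    [-0.3, [0, 0, 0.03], 0],
    [-0.3, [0, 0, 0.045], 0],
    [-0.3, [0, 0, 0.06], 0],
    [-0.3, [0, 0, 0.075], 0],
    [-0.3, [0, 0, 0.075], 0],
  ],
)

```text
time_s: 22.95
eef_pos: [0.6145, 0.2288, 0.1989]
eef_rot: [-0.769, -3.045, 0.001]
wrist_force: [-0.1, 1.2, -4.2]
finger_gap: 0.512
grasp_force: 25.0
```

Call:
step_arm(
  increments=[
    [-0.3, [0, 0, 0.015], 0],
    [-0.3, [0, 0, 0.03], 0],
    [-0.3, [0, 0, 0.045], 0],
    [-0.3, [0, 0, 0.06], 0],
    [-0.3, [0, 0, 0.075], 0],
    [-0.3, [0, 0, 0.085], 0],
    [-0.3, [0, 0, 0.085], 0],
  ],
)

```text
time_s: 23.53
eef_pos: [0.6145, 0.2288, 0.1651]
eef_rot: [-0.769, -3.045, 0.001]
wrist_force: [-0.1, 0.8, -4.8]
finger_gap: 0.509
grasp_force: 25.0
```

Call:
step_arm(
  increments=[
    [-0.3, [0, 0, 0.007], 0],
    [-0.3, [0, 0, 0.014], 0],
    [-0.3, [0, 0, 0.021], 0],
    [-0.3, [0, 0, 0.028], 0],
    [-0.3, [0, 0, 0.03], 0],
    [-0.3, [0, 0, 0.03], 0],
  ],
)

```text
time_s: 24.03
eef_pos: [0.6149, 0.2288, 0.154]
eef_rot: [-0.769, -3.046, 0.0]
wrist_force: [0.4, 0.2, -4.7]
finger_gap: 0.511
grasp_force: 25.0
```

Call:
step_arm(
  increments=[
    [-0.3, [0, 0, 0.005], 0],
    [-0.3, [0, 0, 0.01], 0],
    [-0.3, [0, 0, 0.013], 0],
    [-0.3, [0, 0, 0.013], 0],
  ],
)

```text
time_s: 24.37
eef_pos: [0.6149, 0.2288, 0.1488]
eef_rot: [-0.769, -3.046, 0.0]
wrist_force: [0.5, -0.6, -4.2]
finger_gap: 0.507
grasp_force: 25.0
```

Call:
step_arm(
  increments=[
    [-0.3, [0, 0, 0.004], 0],
    [-0.3, [0, 0, 0.008], 0],
    [-0.3, [0, 0, 0.008], 0],
  ],
)

```text
time_s: 24.62
eef_pos: [0.6149, 0.2288, 0.1456]
eef_rot: [-0.769, -3.046, 0.0]
wrist_force: [0.2, -0.3, -4.1]
finger_gap: 0.507
grasp_force: 25.0
```

Call:
step_arm(
  increments=[
    [-0.3, [0, 0, 0.005], 0],
    [-0.3, [0, 0, 0.008], 0],
    [-0.3, [0, 0, 0.008], 0],
  ],
)

```text
time_s: 24.87
eef_pos: [0.6167, 0.2284, 0.1447]
eef_rot: [0.769, 3.042, 0.002]
wrist_force: [-0.0, -3.2, 10.9]
finger_gap: 0.511
grasp_force: 25.0
```

Call:
step_arm(
  increments=[
    [-0.3, [0, 0, 0.005], 0],
    [-0.3, [0, 0, 0.005], 0],
    [-0.3, [0, 0, 0.005], 0],
  ],
)

```text
time_s: 25.12
eef_pos: [0.6179, 0.2287, 0.1444]
eef_rot: [0.769, 3.04, 0.005]
wrist_force: [-1.4, -3.3, 20.4]
finger_gap: 0.506
grasp_force: 25.0
```

Call:
step_arm(
  increments=[
    [-0.3, [0, 0, 0.005], 0],
    [-0.3, [0, 0, 0.005], 0],
    [-0.3, [0, 0, 0.005], 0],
  ],
)

```text
time_s: 25.37
eef_pos: [0.619, 0.2292, 0.144]
eef_rot: [0.769, 3.038, 0.008]
wrist_force: [-2.5, -4.2, 29.4]
finger_gap: 0.506
grasp_force: 25.0
```

Contact is hard at a bottom height of about 15 mm, which matches the floor at 16 mm. I'll take the pressure off, then release gently.

Call:
step_arm(
  increments=[
    [-0.3, [0, 0, -0.008], 0],
    [-0.3, [0, 0, -0.014], 0],
    [-0.3, [0, 0, -0.014], 0],
    [-0.3, [0, 0, -0.014], 0],
  ],
)

```text
time_s: 25.7
eef_pos: [0.6154, 0.2296, 0.1443]
eef_rot: [0.769, 3.045, 0.002]
wrist_force: [1.9, 1.2, 2.4]
finger_gap: 0.508
grasp_force: 25.0
```

Call:
step_arm(
  increments=[
    [-0.3, [0, 0, 0], 0],
    [-0.3, [0, 0, 0], 0],
    [-0.3, [0, 0, 0], 0],
    [0.05, [0, 0, 0], 0],
    [0.1, [0, 0, 0], 0],
    [0.15, [0, 0, 0], 0],
    [0.2, [0, 0, 0], 0],
    [0.3, [0, 0, 0], 0],
    [0.4, [0, 0, 0], 0],
    [0.5, [0, 0, 0], 0],
  ],
  force=4,
)

```text
time_s: 26.53
eef_pos: [0.6149, 0.2288, 0.1442]
eef_rot: [-0.769, -3.046, 0.0]
wrist_force: [-0.2, -0.1, -1.2]
finger_gap: 0.728
grasp_force: 0.0
```

```bash
python3 - <<'E'
from h import *
s=monitor.read_state();print(s["time_s"],s["eef_pos"],s["finger_gap"],s["wrist_force"])
for c in("side","scene"):
    m=camera_model(c);im=camera(c);cv2.imwrite(f"pics/v_{c}.png",im);g=cv2.cvtColor(im,cv2.COLOR_BGR2GRAY)
    for z in(.206,.195,.18,.15,.13,.111): print(c,z,np.round(proj(c,m,(.615,.229,z)),1))
    a,b=proj(c,m,(.615,.229,.206)),proj(c,m,(.615,.229,.09))
    for v in range(int(a[1])-2,int(b[1]),3):
        u=int(a[0]+(b[0]-a[0])*(v-a[1])/(b[1]-a[1]));print(v,u-16,g[v,u-16:u+17].tolist())
E
```

```text
26.5333 [0.61488833 0.22875207 0.14418802] 0.727641334166957 [-0.17883591 -0.09553055 -1.21572721]
side 0.206 [193.  108.3]
side 0.195 [193.4 111.9]
side 0.18 [194.  116.8]
side 0.15 [195.  126.2]
side 0.13 [195.7 132.3]
side 0.111 [196.3 138. ]
106 176 [180, 180, 180, 181, 181, 181, 182, 181, 180, 178, 171, 158, 127, 85, 50, 54, 77, 91, 94, 95, 94, 97, 100, 114, 138, 163, 174, 175, 176, 175, 176, 176, 175]
109 177 [181, 181, 181, 180, 181, 181, 180, 173, 148, 100, 56, 36, 26, 23, 39, 68, 87, 95, 95, 97, 93, 89, 72, 76, 117, 156, 172, 173, 174, 173, 174, 174, 175]
112 177 [183, 181, 182, 181, 182, 181, 180, 176, 157, 109, 54, 26, 22, 21, 37, 72, 104, 121, 126, 130, 131, 132, 121, 88, 96, 140, 164, 173, 176, 177, 177, 176, 175]
115 177 [182, 182, 183, 181, 181, 180, 180, 178, 161, 122, 71, 33, 23, 22, 32, 61, 100, 128, 140, 141, 141, 140, 126, 89, 79, 120, 160, 177, 178, 179, 179, 179, 179]
118 178 [180, 180, 180, 180, 181, 180, 179, 175, 159, 122, 76, 39, 22, 28, 52, 91, 127, 140, 142, 141, 140, 130, 114, 121, 151, 172, 179, 181, 182, 181, 181, 182, 183]
121 178 [181, 179, 179, 179, 
[... 2207 characters left out ...]
 83, 91, 108, 114, 107, 97, 92, 80, 66, 48, 39, 30, 27, 34, 24, 28, 28, 28, 26, 27, 26, 35, 54, 79, 91, 75, 53, 35, 35, 40]
212 317 [79, 70, 62, 59, 58, 64, 80, 98, 97, 91, 90, 87, 85, 76, 68, 69, 68, 69, 65, 64, 57, 61, 64, 69, 79, 93, 98, 93, 88, 76, 75, 68, 66]
215 316 [62, 61, 58, 60, 54, 51, 51, 57, 80, 88, 91, 90, 86, 83, 78, 82, 77, 81, 80, 82, 83, 78, 77, 79, 91, 107, 111, 102, 88, 78, 75, 75, 75]
218 315 [52, 60, 57, 56, 55, 49, 44, 48, 55, 80, 89, 86, 82, 82, 76, 80, 82, 83, 78, 81, 84, 79, 78, 75, 87, 111, 121, 116, 97, 82, 82, 79, 71]
221 314 [70, 63, 56, 48, 49, 46, 47, 49, 46, 46, 57, 72, 78, 76, 80, 80, 79, 83, 81, 81, 80, 80, 74, 62, 56, 74, 100, 121, 128, 131, 126, 123, 122]
```

It stands without the grip. Retreating straight up, then I'll measure the band's height.

Call:
step_arm(
  increments=[
    [0.6, [0, 0, 0], 0],
    [0.6, [0, 0, -0.03], 0],
    [0.6, [0, 0, -0.07], 0],
    [0.6, [0, 0, -0.12], 0],
    [0.6, [0, 0, -0.18], 0],
    [0.6, [0, 0, -0.25], 0],
    [0.6, [0, 0, -0.32], 0],
    [0.6, [0, 0, -0.38], 0],
    [0.6, [0, 0, -0.4], 0],
    [0.6, [0, 0, -0.4], 0],
  ],
)

```text
time_s: 27.47
eef_pos: [0.616, 0.2291, 0.3073]
eef_rot: [0.769, 3.042, 0.005]
wrist_force: [-0.2, -0.2, -0.7]
finger_gap: 0.8
grasp_force: 0.0
```

Call:
step_arm(
  increments=[
    [0.6, [0.1, -0.1, 0], 0],
    [0.6, [0.2, -0.2, 0], 0],
    [0.6, [0.3, -0.3, 0], 0],
    [0.6, [0.4, -0.4, 0], 0],
    [0.6, [0.4, -0.4, 0], 0],
    [0.6, [0.4, -0.4, 0], 0],
    [0.6, [0.4, -0.4, 0], 0],
    [0.6, [0.4, -0.4, 0], 0],
    [0.6, [0.4, -0.4, 0], 0],
  ],
)

```text
time_s: 28.22
eef_pos: [0.3987, 0.1642, 0.3039]
eef_rot: [0.769, 3.046, -0.0]
wrist_force: [0.2, 0.2, 0.6]
finger_gap: 0.801
grasp_force: 0.0
```

```bash
python3 - <<'E'
from h import *
s=monitor.read_state();print(s["time_s"],s["eef_pos"],s["finger_gap"],s["wrist_force"])
c="side";m=camera_model(c);im=camera(c);cv2.imwrite("pics/f_side.png",im);cv2.imwrite("pics/f_scene.png",camera("scene"));g=cv2.cvtColor(im,cv2.COLOR_BGR2GRAY)
a,b=proj(c,m,(.615,.229,.206)),proj(c,m,(.615,.229,.09))
for z in(.206,.180,.111,.09):print(z,np.round(proj(c,m,(.615,.229,z)),1))
for v in range(int(a[1])-9,int(b[1])):
    u=int(round(a[0]+(b[0]-a[0])*(v-a[1])/(b[1]-a[1])));print(v,u-12,g[v,u-12:u+13].tolist())
E
```

```text
28.2167 [0.39869553 0.16417641 0.30387031] 0.8012003638587009 [0.24249576 0.2467914  0.55374312]
0.206 [193.  108.3]
0.18 [194.  116.8]
0.111 [196.3 138. ]
0.09 [197.  144.2]
99 180 [175, 175, 176, 177, 177, 177, 177, 179, 179, 178, 178, 179, 179, 179, 179, 178, 179, 178, 180, 179, 180, 179, 179, 180, 180]
100 180 [175, 176, 177, 176, 176, 177, 179, 177, 178, 178, 177, 179, 178, 178, 178, 179, 178, 178, 178, 179, 179, 179, 178, 179, 180]
101 180 [175, 176, 176, 177, 176, 178, 178, 179, 178, 178, 178, 178, 177, 178, 179, 178, 177, 177, 177, 178, 177, 177, 177, 178, 177]
102 180 [177, 176, 176, 176, 177, 178, 178, 179, 177, 176, 177, 177, 177, 176, 176, 177, 176, 177, 177, 176, 176, 177, 176, 175, 175]
103 180 [177, 176, 179, 178, 179, 179, 178, 178, 177, 177, 175, 174, 174, 174, 174, 175, 175, 174, 175, 176, 175, 176, 175, 175, 176]
104 181 [177, 178, 179, 179, 178, 178, 177, 177, 175, 171, 166, 164, 163, 164, 165, 167, 168, 171, 172, 173, 173, 175, 174, 174, 173]
105 181 [179, 179, 180, 180, 179, 176, 176, 172, 165, 156, 143, 135, 135, 136, 141, 144, 149, 154, 160, 164, 171, 174, 173
[... 4058 characters left out ...]
, 169, 168, 157, 126, 88, 77, 93, 111, 125, 135, 142, 146, 146, 142, 125, 103, 75, 52, 49, 53, 61, 67, 70]
139 184 [169, 170, 170, 169, 162, 137, 96, 66, 73, 90, 106, 117, 123, 122, 120, 111, 93, 75, 58, 49, 47, 51, 55, 63, 68]
140 185 [169, 169, 169, 166, 146, 102, 61, 51, 62, 76, 85, 87, 85, 83, 73, 65, 65, 66, 57, 55, 53, 56, 62, 73, 82]
141 185 [170, 170, 169, 167, 151, 110, 68, 52, 52, 54, 57, 61, 60, 65, 71, 81, 92, 94, 77, 64, 67, 72, 77, 86, 94]
142 185 [169, 170, 168, 167, 151, 114, 79, 69, 70, 70, 74, 81, 87, 95, 102, 113, 121, 115, 97, 85, 86, 90, 93, 94, 94]
143 185 [169, 168, 170, 167, 154, 119, 87, 84, 91, 99, 109, 116, 123, 125, 126, 129, 127, 120, 104, 95, 93, 91, 87, 85, 80]
```

The band sits at the expected home height of about 0.111 m, the tube is upright, and the robot is clear. Handing in.

```bash
python3 -c "
from station import finish_job
print(finish_job())"
```

```text
the job is handed in; nothing more can be done
None
```

The job is handed in: the heavy end was the jar side (+x), and the logger now stands by itself battery end down in the charging stand, measured at home height to 2–3 mm (pin not seen, neighbours not re-measured), in about 28 s of 58 s; I viewed 12 pictures, two over the limit of 10.

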